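# Cap the cell clamps and shut the case

## Robot

A 6-joint arm with a two-finger parallel gripper is mounted at the origin on the work surface. World frame = base frame: x ahead of the robot, y to its left, z up, the work surface at z = 0. Lengths are in m, angles in degrees, forces in N, time in s.
With the tool pointing down it reaches from about 0.3 to 1 m from the base axis. Payload 5.1 kg.
Tool frame: the origin (TCP) lies at the very end of the fingers, on their centre line; the grasp point (between the pads) lies 19 mm behind it; z points along the fingers, y is the line along which they close (so a half turn about z gives the same grasp; the last joint's range is limited). The gripper opens to 95 mm and grips with 3 to 60 N. Pads are 20 mm wide; open, the fingers measure 119 mm over their backs; the gripper's body (75 mm by 180 mm) begins 59 mm behind the grasp point.
Start: joints at [65.856, 7.093, 94.555, -0, 78.352, -4.733], TCP at [0.216, 0.613, 0.215] pointing down, gripper open.
Joint ranges: [-149.61, 149.61], [-58.7, 133.49], [1.44, 155.28], [-77.14, 257.14], [18.33, 153.61], [-166.67, 166.67]. Speed limits (degrees/s): [147.25, 147.25, 180, 180, 180, 180].

## Interface

Orientations are given as a 3x3 rotation matrix whose columns are the frame's x, y, z axes.
In Python, from plant import robot, claw, capture, camera_info, ticket gives the robot as it stands. The module is installed in compiled form; this text tells all that it offers. Calls block until the motion is done:
- robot.movep(position, orientation): joint-space move of the TCP to a pose.
- robot.move_linear(position, orientation=None, feed=0.15, until_force=None): straight line of the TCP; orientation=None keeps the orientation; feed is the mean speed in m/s. With until_force (N) it stops when the force on the tool has changed by that much, and returns True; else False.
- robot.set_joints(angles): joint-space move.
- claw.let_go() and claw.close_gripper(grasp_force=None): open the fingers fully, or close them until they stop; grasp_force is the grip in N (None keeps the last).
- robot.wait(seconds).
- robot.inverse_kinematics(position, orientation): joint angles nearest the present ones, or None.
- capture(name): name is "scene" or "top" or "wrist"; returns the picture (400x640x3 uint8, red, green, blue); there is no depth.
- camera_info(name): a dict with "vertical_fov" (degrees; the focal length in pixels is half the picture's height over the tangent of half this angle, whatever the lens; pixels are square), "cx", "cy" (the principal point, pixels), "dist" ([k1, k2, p1, p2, k3] as OpenCV has them; the pictures are not rectified), "rvec" (rotation vector, rad) and "tvec" (3), from world to camera coordinates, as OpenCV has them; the wrist camera has in their place "hand_eye" (4x4, takes a point from camera to tool coordinates, whose origin is the TCP and whose axes are the flange's). Camera axes: x right, y down, z forward; pixel columns grow to the right and rows downward; lengths in m; the calibration is good to about 2 mm. A picture is of the moment at which its call begins: read the wrist's pose just before it. camera_info takes no time and is no camera call.
A pose or a line that the arm cannot do raises robot.MotionError and nothing moves.
- ticket.hand_in(): hands the job in; it is judged then, once.
Readings, each from a call of its own:
- robot.get_time_s(): time.
- robot.get_joint_positions(): joint angles.
- robot.get_qd(): joint speeds.
- robot.get_tau(): joint torques, N m.
- robot.get_tcp_pos(): TCP position.
- robot.get_ee_rot(): TCP orientation.
- robot.get_ft_force(): force on the tool from outside, world axes, zero at the start.
- robot.get_moment(): the same for the moment, N m.
- robot.get_finger_gap(): finger opening in m.
- robot.get_grip_force(): force on a finger pad.
Only numpy, scipy, OpenCV 4.12 (cv2) and the standard library are available. Lean on these libraries where they do the work, as an engineer would, in place of code of your own. Each camera call takes 0.05 s, during which the arm holds its last target. There are 200 camera calls.

## Task

Lay the spanner that was left in the case wholly on the rubber mat, and put every cap lying on the bench back on its own lower half in the case, the one whose lugs fit its notches, fully home so that nothing stands above the rim. Only when all the caps are home close the lid right down, and leave the other things on the bench where they are.

Things in the scene. Friction and masses are not known exactly. Their poses are not given: they have to be found in the camera images.
- half_endpair: Grey lower half of a clamp, fixed in the case, 64 (x) x 84 (y) mm; parting face 26 mm above the origin (centre of underside). A 26 mm thick white cell lies half sunk along y. Lugs 13 mm wide (x), 12 mm high on the parting face: +x edge at y=+26 and -x edge at y=+26 mm, each 14 mm long. Only cap_endpair, one way round, goes home: origin 26 mm above this, same axes; others ride 12 mm high.
- half_stagger: Grey lower half of a clamp, fixed in the case, 64 (x) x 84 (y) mm; parting face 26 mm above the origin (centre of underside). A 26 mm thick white cell lies half sunk along y. Lugs 13 mm wide (x), 12 mm high on the parting face: +x edge at y=+26 and -x edge at y=0 mm, each 14 mm long. Only cap_stagger, one way round, goes home: origin 26 mm above this, same axes; others ride 12 mm high.
- half_sidepair: Grey lower half of a clamp, fixed in the case, 64 (x) x 84 (y) mm; parting face 26 mm above the origin (centre of underside). A 26 mm thick white cell lies half sunk along y. Lugs 13 mm wide (x), 12 mm high on the parting face: +x edge at y=+26 and y=-26 mm, each 14 mm long; none on the -x edge. Only cap_sidepair, one way round, goes home: origin 26 mm above this, same axes; others ride 12 mm high.
- half_wide: Grey lower half of a clamp, fixed in the case, 64 (x) x 84 (y) mm; parting face 26 mm above the origin (centre of underside). A 26 mm thick white cell lies half sunk along y. Lugs 13 mm wide (x), 12 mm high on the parting face: one, +x edge at y=0, 34 mm long; none on the -x edge. Only cap_wide, one way round, goes home: origin 26 mm above this, same axes; others ride 12 mm high.
- cap_endpair: Loose grey cap of a split clamp, 64 (x) x 84 (y) mm, 120 g; may be absent. Origin: centre of underside. Rails 17 mm wide, 23 mm high along both x edges, a 30 mm wide, 15 mm high tunnel along y between. On top a grip rib, 20 (x) x 56 (y) mm, centred, from 23 to 45 mm up. Rail notches, 2 mm play at each end, match the lugs: +x edge at y=+26 and -x edge at y=+26 mm, each 14 mm long.
- cap_stagger: Loose grey cap of a split clamp, 64 (x) x 84 (y) mm, 120 g; may be absent. Origin: centre of underside. Rails 17 mm wide, 23 mm high along both x edges, a 30 mm wide, 15 mm high tunnel along y between. On top a grip rib, 20 (x) x 56 (y) mm, centred, from 23 to 45 mm up. Rail notches, 2 mm play at each end, match the lugs: +x edge at y=+26 and -x edge at y=0 mm, each 14 mm long.
- cap_sidepair: Loose grey cap of a split clamp, 64 (x) x 84 (y) mm, 120 g; may be absent. Origin: centre of underside. Rails 17 mm wide, 23 mm high along both x edges, a 30 mm wide, 15 mm high tunnel along y between. On top a grip rib, 20 (x) x 56 (y) mm, centred, from 23 to 45 mm up. Rail notches, 2 mm play at each end, match the lugs: +x edge at y=+26 and y=-26 mm, each 14 mm long; none on the -x edge.
- cap_wide: Loose grey cap of a split clamp, 64 (x) x 84 (y) mm, 120 g; may be absent. Origin: centre of underside. Rails 17 mm wide, 23 mm high along both x edges, a 30 mm wide, 15 mm high tunnel along y between. On top a grip rib, 20 (x) x 56 (y) mm, centred, from 23 to 45 mm up. Rail notches, 2 mm play at each end, match the lugs: one, +x edge at y=0, 34 mm long; none on the -x edge.
- case: Black open case fixed to the bench, 246 (x) x 240 (y) mm outside, walls and floor 5 mm, rim 80 mm high. Origin: centre of underside. Four lower halves stand in it, axes parallel to the case's, at x -50 or +50 and y -50 or +46 mm, in any order. A clamp with its cap home ends 4 mm below the rim. The lid is hinged on the +y wall.
- lid (a joint): Lid angle: 0 shut on the rim, grows as it opens, 1.75 to 2.0 rad at the start (leaning back past upright), stop at 2.05. Stiff hinge: it stays where it is left; some 2 to 5 N at the free edge moves it.
- lid_hinge (a point): Middle of the lid's hinge line, at the top of the case's +y wall (case frame: x 0, y +120, z 80 mm). The line runs along the case's x. The axes turn with the lid.
- lid_edge (a point): Middle of the lid's free edge on its outer face, 252 mm from the hinge line; when shut it is 12 mm beyond the case's -y wall. The lid is a flat panel, 246 mm wide along the hinge and 8 mm thick (outwards from the hinge line), no knob: push it over by its free edge from behind, then down on its outer face.
- spanner_end1 (a point): Tip of the spanner at its -x end, on the underside.
- spanner_end2 (a point): Tip of the spanner at its +x end, on the underside.
- mat: Black rubber tool mat fixed on the bench, 220 (x) x 130 (y) x 4 mm. Origin: centre of its underside.
- tape: Roll of tape, 90 mm across, 24 mm high, lying flat: a bystander. Origin: centre of its underside.
- bowl: Pink bowl, 140 mm across, 60 mm high: a bystander. Origin: centre of its underside.
- can: White can, 52 mm across, 130 mm high, standing: a bystander. Origin: centre of its underside.
- driver: Red-handled screwdriver lying on the bench: a bystander. Origin: on its axis, at bench height, handle towards -x.
- spanner: Steel spanner, flat, 170 mm long (x), shank 16 mm wide (y), 10 mm thick (z), heads 28 mm wide, 120 g. Origin: centre of underside. It lies across the cells of the -y row in the case, roughly along the case's x, underside 44 mm above the bench; under its middle is a 36 mm wide free gap between the halves.
Not all that is in view belongs to the job. There is more than one size of the spanner; the job needs the largest.

How it is judged (in metres and radians):
On the way:
1. every cap that is there is fully home on its own lower half while the lid is still open (horizontal distance between cap_endpair and half_endpair below 0.005 m and z of cap_endpair in the frame of half_endpair below 0.03 m and angle between the y axis of cap_endpair and the y axis of half_endpair, either way round below 0.08 rad and angle between each of cap_endpair, cap_stagger, cap_sidepair, cap_wide's own z axis and vertical below 0.06 rad and horizontal distance between cap_stagger and half_stagger below 0.005 m and z of cap_stagger in the frame of half_stagger below 0.03 m and angle between the y axis of cap_stagger and the y axis of half_stagger, either way round below 0.08 rad and horizontal distance between cap_sidepair and half_sidepair below 0.005 m and z of cap_sidepair in the frame of half_sidepair below 0.03 m and angle between the y axis of cap_sidepair and the y axis of half_sidepair, either way round below 0.08 rad and horizontal distance between cap_wide and half_wide below 0.005 m and z of cap_wide in the frame of half_wide below 0.03 m and angle between the y axis of cap_wide and the y axis of half_wide, either way round below 0.08 rad and value of joint lid above 0.6 rad), for 0.2 s.
At the end, for the whole second after the job is handed in: Every cap present is on its own half: within 5 mm sideways, within 4 mm of its fully home height, parallel within 0.08 rad and level within 0.06 rad; both tips of the spanner are over the mat and no more than 12 mm above the bench; the lid is shut to within 0.04 rad (horizontal distance between cap_endpair and half_endpair below 0.005 m and z of cap_endpair in the frame of half_endpair below 0.03 m and angle between the y axis of cap_endpair and the y axis of half_endpair, either way round below 0.08 rad and angle between each of cap_endpair, cap_stagger, cap_sidepair, cap_wide's own z axis and vertical below 0.06 rad and horizontal distance between cap_stagger and half_stagger below 0.005 m and z of cap_stagger in the frame of half_stagger below 0.03 m and angle between the y axis of cap_stagger and the y axis of half_stagger, either way round below 0.08 rad and horizontal distance between cap_sidepair and half_sidepair below 0.005 m and z of cap_sidepair in the frame of half_sidepair below 0.03 m and angle between the y axis of cap_sidepair and the y axis of half_sidepair, either way round below 0.08 rad and horizontal distance between cap_wide and half_wide below 0.005 m and z of cap_wide in the frame of half_wide below 0.03 m and angle between the y axis of cap_wide and the y axis of half_wide, either way round below 0.08 rad and x of spanner_end1 in the frame of mat between -0.11 and 0.11 m and y of spanner_end1 in the frame of mat between -0.065 and 0.065 m and z of each of spanner_end1, spanner_end2 in the frame of mat below 0.012 m and x of spanner_end2 in the frame of mat between -0.11 and 0.11 m and y of spanner_end2 in the frame of mat between -0.065 and 0.065 m and value of joint lid below 0.04 rad and linear speed of spanner below 0.02 m/s); the robot touches nothing.
It fails at once if a bystander (tape, bowl, can, screwdriver) is shifted more than 40 mm (distance of any of tape, bowl, can, driver from where it was at the start of the episode above 0.04 m).
Of cap_endpair, cap_stagger, cap_sidepair, cap_wide only 2 to 4 are there at a start; the rules pass over those that are not, and their reading is None.
At some moment in a run one of cap_endpair, cap_stagger, cap_sidepair, cap_wide may be knocked a few centimetres aside while the robot is not near it.
Once in a run the grip may slacken for a moment while it holds something.
It also fails if it takes over 210 s, if anything falls off the work surface, if the arm or the gripper's body presses on something with over 40 N, if the wrist force passes 120 N, or if a joint passes its speed limit or range.

## Working session

There is one attempt and no reset: what is moved stays moved. The work goes in short steps, each a Python script; the robot and the scene stay as the last script left them, time stands still between calls to the robot, and variables do not carry over. Pictures are saved under pics/ and viewed, at most 14 in all, crops included, and the job is handed in when it is done.

```bash
mkdir -p pics; ls
python3 - <<'E'
from plant import robot, claw, capture, camera_info
import cv2
for n in ("scene","top","wrist"):
    im=capture(n); cv2.imwrite(f"pics/{n}0.png",im[:,:,::-1]); print(n,camera_info(n))
print(robot.get_time_s(), robot.get_ee_rot())
E
```

```text
pics
scene {'vertical_fov': 55.31574621049457, 'cx': 315.01172951006, 'cy': 194.88547453484173, 'dist': array([-0.08971575,  0.        ,  0.        ,  0.        ,  0.        ]), 'rvec': array([ 1.14820336,  2.52717297, -0.79083849]), 'tvec': array([ 0.36359977, -0.29673479,  1.45666431])}
top {'vertical_fov': 47.072752316433586, 'cx': 311.85789300841685, 'cy': 196.60135087559652, 'dist': array([0.03723781, 0.        , 0.        , 0.        , 0.        ]), 'rvec': array([ 2.10875352, -2.15459391,  0.17461284]), 'tvec': array([0.00305823, 0.56749605, 1.43446243])}
wrist {'vertical_fov': 61.84552268266562, 'cx': 317.18758032178295, 'cy': 200.02998253432926, 'dist': array([0.00210271, 0.        , 0.        , 0.        , 0.        ]), 'hand_eye': array([[ 3.69680617e-04, -9.62421814e-01, -2.71558679e-01,
         7.62056509e-02],
       [ 9.99999806e-01,  2.19519767e-04,  5.83335924e-04,
        -3.40918078e-04],
       [-5.01802720e-04, -2.71558842e-01,  9.62421708e-01,
        -1.70806570e-01],
       [ 0.00000000e+00,  0.00000000e+00,  0.00000000e+00,
         1.00000000e+00]])}
0.15 [[-9.43144804e-01  3.32381421e-01 -6.85880638e-04]
 [ 3.32382095e-01  9.43143632e-01 -1.49437724e-03]
 [ 1.50180725e-04 -1.63738857e-03 -9.99998648e-01]]
```

View pics/top0.png

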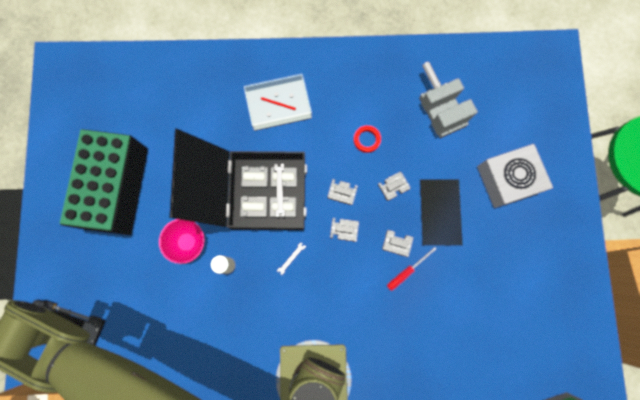

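View pics/scene0.png

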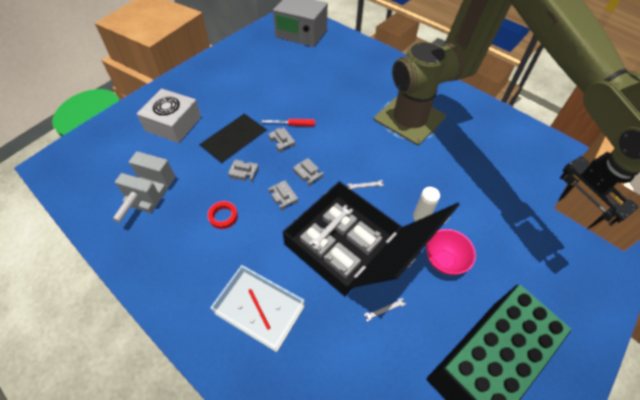

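The top view looks down with +x up and +y left. It shows the case at (268,190) with its lid open to the left, four caps around (343,190), (395,185), (345,230) and (398,243), and the mat at (441,212). A small spanner lies loose at (292,259), with another behind the lid in the scene view. Next I'll write helpers and take closer wrist views.

```bash
cat > h.py <<'E'
from plant import robot, claw, capture, camera_info, ticket
import numpy as np, cv2
def down(yaw):  # tool down; tool x axis at world yaw (deg)
    c,s=np.cos(np.radians(yaw)),np.sin(np.radians(yaw))
    return np.array([[c,s,0],[s,-c,0],[0,0,-1.]])
def cam(name,pose=None):
    i=camera_info(name); f=200/np.tan(np.radians(i['vertical_fov']/2))
    K=np.array([[f,0,i['cx']],[0,f,i['cy']],[0,0,1]])
    if name=='wrist':
        T=np.eye(4); T[:3,:3]=pose[1]; T[:3,3]=pose[0]; T=T@i['hand_eye']
        R=T[:3,:3].T; t=-R@T[:3,3]
    else: R=cv2.Rodrigues(i['rvec'])[0]; t=i['tvec']
    return K,i['dist'],R,t
def shot(name,fn):
    p=(np.array(robot.get_tcp_pos()),np.array(robot.get_ee_rot()))
    im=capture(name)[:,:,::-1].copy(); C=cam(name,p)
    cv2.imwrite(f'pics/{fn}.png',im); np.savez(f'pics/{fn}.npz',K=C[0],d=C[1],R=C[2],t=C[3])
    return im,C
def load(fn):
    z=np.load(f'pics/{fn}.npz'); return cv2.imread(f'pics/{fn}.png'),(z['K'],z['d'],z['R'],z['t'])
def plane(C,px,z):
    K,d,R,t=C; px=np.atleast_2d(np.array(px,float))
    u=cv2.undistortPoints(px[:,None],K,d)[:,0]
    r=np.c_[u,np.ones(len(u))]@R; o=-R.T@t
    return (o+r*((z-o[2])/r[:,2])[:,None])
def proj(C,P):
    K,d,R,t=C
    return cv2.projectPoints(np.atleast_2d(np.array(P,float)),cv2.Rodrigues(R)[0],t,K,d)[0][:,0]
E
python3 - <<'E'
from h import *
C=cam('top')
for n,p,z in [('case',(268,190),.08),('c1',(343,190),.02),('c2',(395,185),.02),('c3',(345,230),.02),('c4',(398,243),.02),('mat',(441,212),0),('span',(279,190),.05),('sp2',(292,259),0),('can',(223,264),.13)]:
    print(n,plane(C,p,z)[0].round(3))
for pos,yaw in [((.5,-.05,.32),180),((.5,-.05,.32),0),((.45,.2,.42),180),((.45,.2,.42),90)]:
    print(pos,yaw,robot.inverse_kinematics(np.array(pos),down(yaw)))
E
```

```text
case [0.586 0.129 0.08 ]
c1 [ 0.592 -0.112  0.02 ]
c2 [ 0.605 -0.284  0.02 ]
c3 [ 0.46  -0.114  0.02 ]
c4 [ 0.414 -0.284  0.02 ]
mat [ 0.515 -0.434  0.   ]
span [0.591 0.097 0.05 ]
sp2 [0.371 0.06  0.   ]
can [0.356 0.259 0.13 ]
(0.5, -0.05, 0.32) 180 [-1.18338681e+01 -1.44608797e+01  1.05087376e+02 -2.54444375e-14
  8.93735034e+01 -1.01833868e+02]
(0.5, -0.05, 0.32) 0 [-1.18338681e+01 -1.44608797e+01  1.05087376e+02 -2.54444375e-14
  8.93735034e+01  7.81661319e+01]
(0.45, 0.2, 0.42) 180 [ 1.77137435e+01 -1.57384389e+01  9.67857484e+01 -2.54444375e-14
  9.89526905e+01 -7.22862565e+01]
(0.45, 0.2, 0.42) 90 [ 1.77137435e+01 -1.57384389e+01  9.67857484e+01 -2.54444375e-14
  9.89526905e+01  1.77137435e+01]
```

Run:
```python
from h import *
p=robot.get_tcp_pos(); robot.move_linear(np.array([p[0],p[1],.42]),feed=.3)
robot.movep(np.array([.58,.09,.38]),down(0)); shot('wrist','case1')
robot.movep(np.array([.55,-.20,.30]),down(0)); shot('wrist','caps1')
print(robot.get_time_s())
```

```text
4.5167
```

View pics/case1.png

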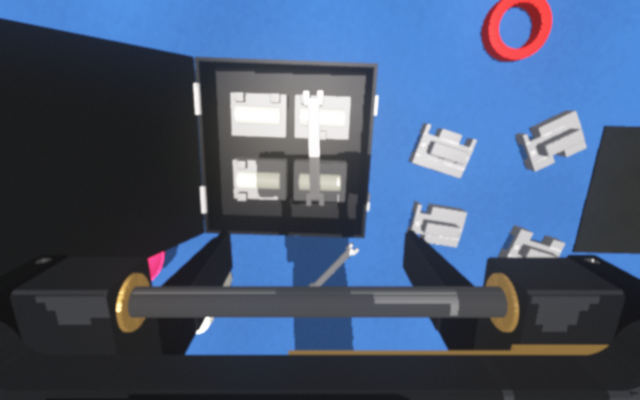

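View pics/caps1.png

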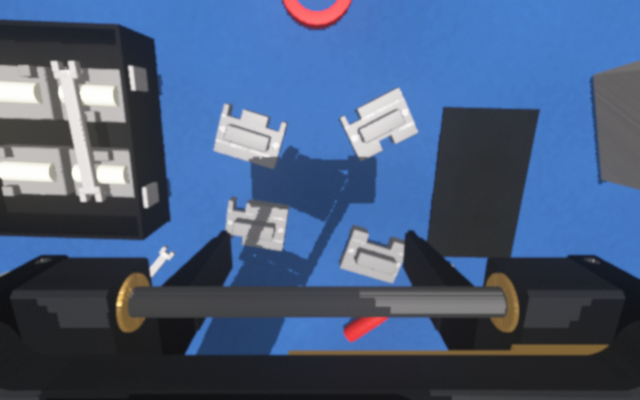

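Wrist views, with image up = +x and right = −y:
- **Case:** the four halves are at (258,115), (322,117), (257,180) and (320,182). The largest spanner lies across the right-hand row, from (313,95) to (316,203), with short spanners outside the case.
- **Caps:** in caps1 they are at (250,136), (379,123), (257,224) and (374,254). The mat is at (485,180).

I'll take a closer case view and enlarge both.

Run:
```python
from h import *
a,_=load('caps1'); cv2.imwrite('pics/caps1c.png',cv2.resize(a[80:290,195:435],None,fx=2.8,fy=2.8,interpolation=cv2.INTER_CUBIC))
robot.movep(np.array([.53,.10,.30]),down(0)); b,_=shot('wrist','case2')
cv2.imwrite('pics/case2c.png',cv2.resize(b[20:250,170:420],None,fx=2.6,fy=2.6,interpolation=cv2.INTER_CUBIC))
```

```text
(no output)
```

View pics/caps1c.png

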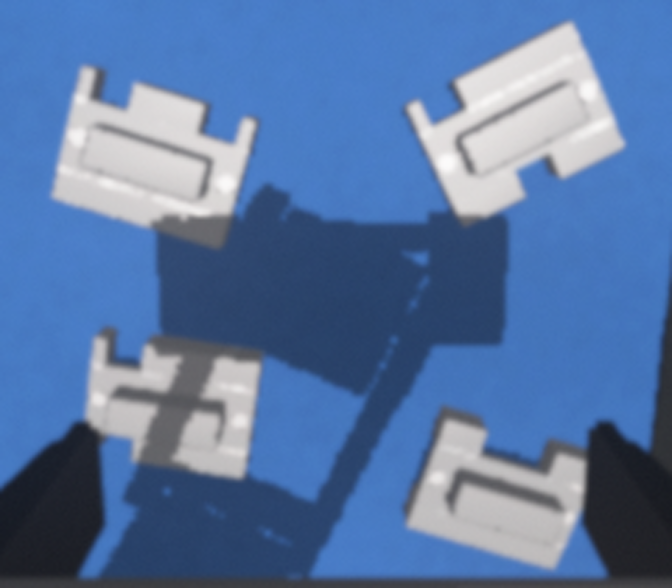

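View pics/case2c.png

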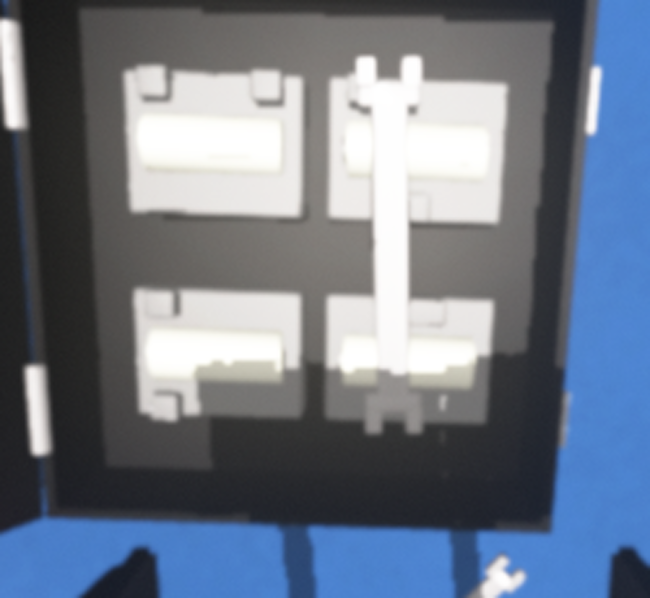

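The caps crop shows notches cut through the rails, with +x up and +y left, so all yaws are small and unambiguous:

| Position in caps1 | Notches | Cap | Yaw |
|---|---|---|---|
| Upper left (250,136) | both ends of +x edge | sidepair | ≈ −16° |
| Upper right (379,123) | +x at +y end, −x centre | stagger | ≈ +27° |
| Lower left (257,224) | both edges at the +y end | endpair | ≈ −5° |
| Lower right (374,254) | one wide notch, +x centre | wide | ≈ −16° |

The case crop shows these halves:

| Position in case | Half |
|---|---|
| Upper left (215,145) | sidepair |
| Upper right (418,150) | stagger, lugs at (360,90) and (420,205) |
| Lower left (218,355) | endpair |
| Lower right (410,360) | wide, lug at (425,312) |

There are three spanners: in the case, from (389,65) to (395,430) in the crop; a short one on the bench below it, at (292,259) in top; and one behind the lid, at (385,309) in scene. The first is in the case and clearly the longest, so it is the one to move.

Next I'll measure the case and the spanner in two opposite views to cancel camera bias.

```bash
cat > case.py <<'E'
from h import *
from scipy.optimize import least_squares
def edges(fn,g):
    im,C=load(fn); hsv=cv2.cvtColor(im,cv2.COLOR_BGR2HSV)
    blue=((hsv[...,0]>95)&(hsv[...,0]<130)&(hsv[...,1]>110)).astype(float)
    off=np.arange(-.02,.02,.0005); P=[]
    for s,n in [(0,(1,0)),(1,(-1,0)),(2,(0,-1))]:
        for a in np.linspace(-.095,.095,20):
            base=np.array([.123*n[0] if n[0] else a, a if n[0] else -.12])
            L=base+off[:,None]*np.array(n)
            c,sn=np.cos(g[2]),np.sin(g[2])
            W=np.c_[g[0]+c*L[:,0]-sn*L[:,1],g[1]+sn*L[:,0]+c*L[:,1],np.full(len(L),.08)]
            q=proj(C,W)
            if (q<2).any() or (q[:,0]>637).any() or (q[:,1]>245).any(): continue
            v=cv2.remap(blue.astype(np.float32),q[:,0].astype(np.float32),q[:,1].astype(np.float32),cv2.INTER_LINEAR)[:,0]
            k=np.where((v[:-1]<.5)&(v[1:]>=.5))[0]
            if len(k) and v[:k[0]+1].max()<.5: P.append((s,*W[k[0],:2]))
    return np.array(P)
def fit(fn,g):
    for _ in range(3):
        P=edges(fn,g)
        def r(g):
            d=P[:,1:]-g[:2]; c,s=np.cos(g[2]),np.sin(g[2]); x=c*d[:,0]+s*d[:,1]; y=-s*d[:,0]+c*d[:,1]
            return np.choose(P[:,0].astype(int),[x-.123,-x-.123,-y-.12])
        o=least_squares(r,g,loss='soft_l1',f_scale=.001); g=o.x
    return g,[(int((P[:,0]==s).sum()),round(float(np.median(r(g)[P[:,0]==s]))*1 if 0 else float(np.median(r(g)[P[:,0]==s])),4)) for s in range(3)]
if __name__=='__main__':
    robot.movep(np.array([.642,.10,.30]),down(180)); shot('wrist','case3')
    for fn in ('case1','case2','case3'):
        g,i=fit(fn,np.array([.586,.128,0.])); print(fn,g.round(4),i)
        im,C=load(fn)
        for w in [(.05,.046),(.05,-.05),(-.05,.046),(-.05,-.05)]: # cells: bright blob near expected centre
            c,s=np.cos(g[2]),np.sin(g[2]); e=np.array([g[0]+c*w[0]-s*w[1],g[1]+s*w[0]+c*w[1],.031])
            print(w,e[:2].round(4),proj(C,e).round(0)[0],end=' ')
        print()
    im=load('case3')[0]; cv2.imwrite('pics/case3c.png',cv2.resize(im[0:250,200:480],None,fx=2.4,fy=2.4,interpolation=cv2.INTER_CUBIC))
E
python3 case.py
```

```text
case1 [ 0.5919  0.1353 -0.0349] [(20, -0.0), (0, nan), (20, -0.0)]
(0.05, 0.046) [0.6435 0.1795] [258. 115.] (0.05, -0.05) [0.6401 0.0836] [322. 117.] (-0.05, 0.046) [0.5435 0.183 ] [259. 180.] (-0.05, -0.05) [0.5402 0.087 ] [319. 182.] 
case2 [ 0.5932  0.1352 -0.032 ] [(0, nan), (20, -0.0001), (20, -0.0002)]
(0.05, 0.046) [0.6447 0.1796] [252.  74.] (0.05, -0.05) [0.6416 0.0837] [330.  77.] (-0.05, 0.046) [0.5447 0.1828] [254. 155.] (-0.05, -0.05) [0.5416 0.0869] [326. 157.] 
case3 [ 0.5914  0.1355 -0.033 ] [(14, 0.0), (0, nan), (20, -0.0003)]
(0.05, 0.046) [0.6429 0.1798] [377. 166.] (0.05, -0.05) [0.6397 0.0838] [305. 164.] (-0.05, 0.046) [0.5429 0.1831] [384.  87.] (-0.05, -0.05) [0.5397 0.0871] [307.  84.]
  return _methods._mean(a, axis=axis, dtype=dtype,
  ret = ret.dtype.type(ret / rcount)
```

View pics/case3c.png

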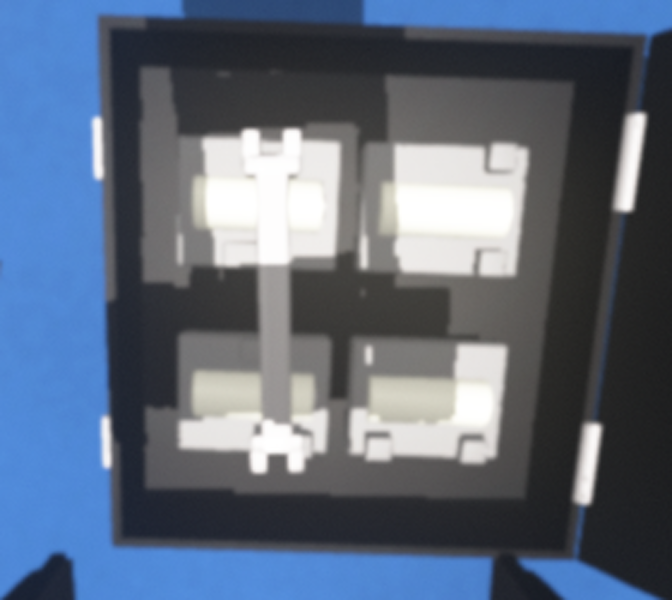

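The case is at (0.592, 0.135), yaw −1.9°. The three views agree within 2 mm, and the predicted half centres land on the halves. case3c shows the spanner from crop (272,140) to (276,470), the longest of the three, with its shank clear over the middle gap. Next I'll measure it and the mat.

Run:
```python
from h import *
def c2(p,s,ox,oy): return (p[0]/s+ox,p[1]/s+oy)
for fn,px in [('case2',[c2(p,2.6,170,20) for p in [(389,60),(389,180),(393,380),(394,433)]]),('case3',[c2(p,2.4,200,0) for p in [(271,133),(273,190),(275,400),(277,470)]])]:
    P=plane(load(fn)[1],px,.054); print(fn,P[:,:2].round(4).tolist(),'len',np.linalg.norm(P[0]-P[3]).round(3))
im,C=load('caps1'); hsv=cv2.cvtColor(im,cv2.COLOR_BGR2HSV)
m=((hsv[...,2]<70)&(hsv[...,1]<120)).astype(np.uint8); m[:100]=0; m[258:]=0; m[:,:425]=0; m[:,550:]=0
k=max(cv2.findContours(m,0,2)[0],key=cv2.contourArea); q=cv2.approxPolyDP(k,6,True)[:,0]; print('mat',q.tolist(),plane(C,q,.004)[:,:2].round(3).tolist())
T,Ct=shot('top','top1'); h=cv2.cvtColor(T,cv2.COLOR_BGR2HSV)
m=((h[...,2]<80)).astype(np.uint8); m[:,:415]=0; m[:,468:]=0; m[:173]=0;m[255:]=0
k=max(cv2.findContours(m,0,2)[0],key=cv2.contourArea); b=cv2.boxPoints(cv2.minAreaRect(k)); P=plane(Ct,b,.004); print('mat top',P[:,:2].round(3).tolist(),P.mean(0).round(3))
m=((h[...,1]<70)&(h[...,2]>110)).astype(np.uint8)
for k in cv2.findContours(m,0,2)[0]:
    A=cv2.contourArea(k); c=k[:,0].mean(0)
    if 250<A<1500 and 320<c[0]<420 and 160<c[1]<265: 
        r=cv2.minAreaRect(k); print('cap',np.round(r[0]),A,plane(Ct,r[0],.023)[0].round(3))
```

```text
case2 [[0.6763, 0.0963], [0.6261, 0.0962], [0.534, 0.0941], [0.5076, 0.0935]] len 0.169
case3 [[0.5097, 0.0947], [0.5356, 0.0956], [0.6396, 0.0964], [0.6777, 0.0974]] len 0.168
mat [[445, 109], [425, 257], [509, 257], [537, 111]] [[0.624, -0.372], [0.406, -0.364], [0.406, -0.492], [0.621, -0.496]]
mat top [[0.623, -0.372], [0.625, -0.495], [0.412, -0.488], [0.409, -0.367]] [ 0.517 -0.431  0.004]
cap [397. 243.] 462.0 [ 0.414 -0.281  0.023]
cap [344. 229.] 447.5 [ 0.462 -0.111  0.023]
cap [342. 192.] 429.0 [ 0.586 -0.109  0.023]
cap [394. 186.] 445.5 [ 0.602 -0.279  0.023]
```

Everything checks out: the spanner is 169 mm long, centred at (0.5925, 0.0955), and the mat is 220×128 mm, centred at (0.517, −0.431). The TCP must stay above the spanner's underside for the laydown, so I'll grip near the fingertips.

Run:
```python
from h import *
claw.let_go()
robot.movep(np.array([.592,.0955,.16]),down(.7))
print(robot.move_linear(np.array([.592,.0955,.0445]),feed=.12,until_force=8))
claw.close_gripper(40); print('gap',robot.get_finger_gap(),robot.get_grip_force(),robot.get_tcp_pos())
robot.move_linear(np.array([.592,.0955,.17]),feed=.15); print('gap',robot.get_finger_gap(),robot.get_ft_force())
robot.movep(np.array([.516,-.431,.12]),down(-2)); print('gap',robot.get_finger_gap())
print(robot.move_linear(np.array([.516,-.431,.0055]),feed=.08,until_force=4),robot.get_tcp_pos(),robot.get_finger_gap(),robot.get_time_s())
claw.let_go(); robot.move_linear(np.array([.516,-.431,.15]))
shot('top','top2')
robot.movep(np.array([.45,-.33,.32]),down(0)); im,_=shot('wrist','mat2'); print(robot.get_time_s())
```

```text
False
gap 0.01564028461964561 39.99904811382294 [0.59200763 0.09551326 0.04452358]
gap 0.01599268423827206 [ 0.66692449 -0.08576613 -0.93679132]
gap 0.015710550440840593
False [ 0.51641953 -0.43137038  0.00627508] 0.015959823253874062 18.1583
21.5583
```

View pics/mat2.png

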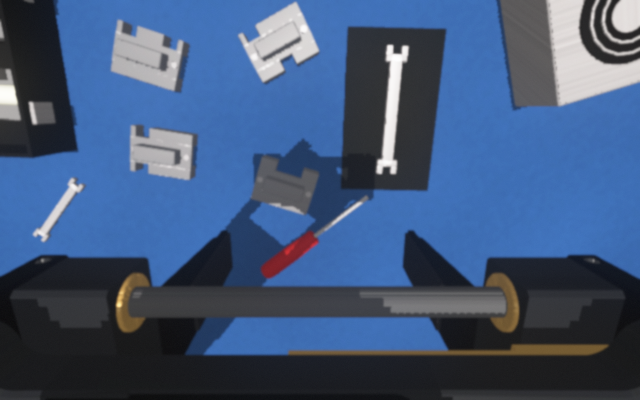

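mat2 shows the spanner, from (396,50) to (387,170), wholly inside the mat. The caps are at (150,55), (280,42), (163,153) and (286,184), and the driver handle runs from (265,270) to (315,238). Next: cap poses, the driver's clearance and the lid angle.

```bash
cat >> h.py <<'E'
def findcap(im,C,guess,r=.06):
    """minAreaRect of the grey cap nearest guess (x,y) -> x,y,yaw deg, sides"""
    hsv=cv2.cvtColor(im,cv2.COLOR_BGR2HSV)
    m=((hsv[...,1]<95)&(hsv[...,2]>60)).astype(np.uint8); m[262:]=0
    m=cv2.morphologyEx(m,cv2.MORPH_OPEN,np.ones((3,3)))
    best=None
    for k in cv2.findContours(m,0,2)[0]:
        if cv2.contourArea(k)<800: continue
        P=plane(C,k[:,0],.020)[:,:2].astype(np.float32)
        (x,y),(w,h),a=cv2.minAreaRect(P*1000)
        d=np.hypot(x/1000-guess[0],y/1000-guess[1])
        if d<r and (best is None or d<best[0]):
            if w>h: a+=90      # now a is direction of short side (cap x)
            a=(a+90)%180-90
            best=(d,x/1000,y/1000,a,min(w,h),max(w,h))
    return None if best is None else np.array(best[1:])
E
python3 - <<'E'
from h import *
for fn in ('caps1','mat2'):
    im,C=load(fn)
    for n,g in dict(side=(.588,-.109),stag=(.602,-.28),end=(.462,-.111),wide=(.414,-.281)).items():
        r=findcap(im,C,g); print(fn,n,None if r is None else r.round(3))
C=load('mat2')[1]; print('driver',plane(C,[(265,270),(315,238),(365,198)],.01)[:,:2].round(3).tolist())
# lid edge in the top view
Ct=load('top1')[1]; K,d,R,t=Ct; o=-R.T@t
for px in [(176,130),(170,215)]:
    P=plane(Ct,px,0)[0]
    for th in np.arange(1.7,2.06,.05):
        y=.2553+.252*np.cos(th); z=.08+.252*np.sin(th); Q=plane(Ct,px,z)[0]
        print(px,round(th,2),'y model',round(.2553-.252*np.cos(th),3),'y ray',Q[1].round(3),'x',Q[0].round(3))
E
```

```text
caps1 side [  0.588  -0.109 -17.139  66.439  87.063]
caps1 stag [ 0.604 -0.28  27.665 66.459 87.418]
caps1 end [ 0.465 -0.111 -9.807 72.824 86.746]
caps1 wide [ 0.434 -0.281  0.103 54.994 94.661]
mat2 side [  0.588  -0.111 -17.313  65.202  92.936]
mat2 stag [ 0.603 -0.28  27.027 67.578 86.42 ]
mat2 end [ 0.463 -0.113 -8.923 67.21  90.862]
mat2 wide [  0.416  -0.283 -17.536  69.079  85.569]
driver [[0.276, -0.247], [0.33, -0.326], [0.394, -0.401]]
(176, 130) 1.7 y model 0.288 y ray 0.348 x 0.708
(176, 130) 1.75 y model 0.3 y ray 0.349 x 0.708
(176, 130) 1.8 y model 0.313 y ray 0.35 x 0.709
(176, 130) 1.85 y model 0.325 y ray 0.351 x 0.71
(176, 130) 1.9 y model 0.337 y ray 0.352 x 0.711
(176, 130) 1.95 y model 0.349 y ray 0.353 x 0.713
(176, 130) 2.0 y model 0.36 y ray 0.355 x 0.714
(176, 130) 2.05 y model 0.371 y ray 0.356 x 0.716
(170, 215) 1.7 y model 0.288 y ray 0.357 x 0.479
(170, 215) 1.75 y model 0.3 y ray 0.358 x 0.48
(170, 215) 1.8 y model 0.313 y ray 0.359 x 0.48
(170, 215) 1.85 y model 0.325 y ray 0.36 x 0.481
(170, 215) 1.9 y model 0.337 y ray 0.361 x 0.481
(170, 215) 1.95 y model 0.349 y ray 0.362 x 0.482
(170, 215) 2.0 y model 0.36 y ray 0.364 x 0.482
(170, 215) 2.05 y model 0.371 y ray 0.366 x 0.483
```

The lid is at about 1.97 rad, so the camera clears it when I place with tool yaw +88°. The driver is more than 50 mm from any finger position. Per cap: fresh look, centre by closing along the rib's length, re-grip across the rib, carry, press in. Sidepair goes first.

```bash
cat > cap.py <<'E'
from h import *
G=np.array([.592,.1353]); YAW=-1.9
SLOT=dict(side=(.05,.046),stag=(.05,-.05),end=(-.05,.046),wide=(-.05,-.05))
def slot(n):
    c,s=np.cos(np.radians(YAW)),np.sin(np.radians(YAW)); w=SLOT[n]
    return G+[c*w[0]-s*w[1],s*w[0]+c*w[1]]
def L(x,y,z,**k): return robot.move_linear(np.array([x,y,z]),**k)
def pick(n,guess):
    robot.movep(np.array([guess[0]-.03,guess[1],.26]),down(0))
    im,C=shot('wrist',f'pick_{n}_{int(robot.get_time_s()*10)}'); r=findcap(im,C,guess,.08)
    print(n,'seen',None if r is None else r.round(3))
    if r is None or abs(r[3])>50 or not(60<r[3+1]<76 and 80<r[5-0]<98 if len(r)>5 else True): return None
    x,y,a=r[:3]; claw.let_go()
    robot.movep(np.array([x,y,.10]),down(a))
    if L(x,y,.027,feed=.12,until_force=8): print('blocked',robot.get_tcp_pos()); return None
    claw.close_gripper(8); g1=robot.get_finger_gap(); claw.let_go()
    L(x,y,.065,feed=.15); robot.movep(np.array([x,y,.065]),down(a+90))
    if L(x,y,.027,feed=.12,until_force=8): print('blocked2'); return None
    claw.close_gripper(40); print('gaps y,x',round(g1,4),round(robot.get_finger_gap(),4))
    L(x,y,.15,feed=.15); return robot.get_finger_gap()
def place(n,off=(0,0)):
    x,y=slot(n)+np.array(off); R=down(YAW+90)
    robot.movep(np.array([x,y,.15]),R); print('carried gap',round(robot.get_finger_gap(),4))
    L(x,y,.080,feed=.1,until_force=15)
    for dx,dy in [(0,0),(0,.002),(0,-.002),(.002,0),(-.002,0),(.002,.002),(-.002,-.002),(.002,-.002),(-.002,.002),(0,.004),(0,-.004)]:
        L(x+dx,y+dy,.074,feed=.05); L(x+dx,y+dy,.0565,feed=.03,until_force=12)
        z=robot.get_tcp_pos()[2]; print('try',dx,dy,'z',round(z,4),'F',np.round(robot.get_ft_force(),1))
        if z<.0605: break
    else: return False
    claw.let_go(); L(x+dx,y+dy,.16,feed=.2)
    print('t',robot.get_time_s()); return True
E
python3 - <<'E'
from cap import *
g=pick('side',(.588,-.110)); print(g)
if g: 
    shot('scene','scene_side')
    place('side')
E
```

```text
side seen [  0.588  -0.109 -17.527  65.714  86.54 ]
None
```

```bash
sed -i 's/^    if r is None or abs.*/    if r is None or abs(r[2])>50 or not(58<r[3]<78 and 78<r[4]<98): return None/' cap.py
python3 - <<'E'
from cap import *
g=pick('side',(.588,-.110)); print(g)
if g: 
    shot('scene','scene_side')
    place('side')
E
```

```text
side seen [  0.588  -0.109 -17.321  65.834  86.597]
gaps y,x 0.0561 0.0194
0.019373737776219948
carried gap 0.0195
try 0 0 z 0.0579 F [-0.6 -0.7  3.8]
t 35.3
```

Sidepair went home on the first try (z 0.0579, expected 0.058). Now the remaining three.

Run:
```python
from cap import *
for n,g in dict(end=(.464,-.112),stag=(.603,-.28),wide=(.416,-.283)).items():
    k=pick(n,g)
    if not k or k<.017: print('pick failed',k); break
    if not place(n): print('place failed'); break
robot.movep(np.array([.53,.10,.30]),down(0)); b,_=shot('wrist','case4'); shot('top','top3')
cv2.imwrite('pics/case4c.png',cv2.resize(b[20:250,170:420],None,fx=2.6,fy=2.6,interpolation=cv2.INTER_CUBIC))
```

```text
end seen [ 0.463 -0.112 -9.115 65.838 86.526]
gaps y,x 0.0558 0.0195
carried gap 0.0197
try 0 0 z 0.0579 F [-0.4  0.1  3.2]
t 49.125
stag seen [ 0.603 -0.281 26.932 66.653 86.166]
gaps y,x 0.0557 0.0196
carried gap 0.0199
try 0 0 z 0.0579 F [ 0.2 -0.2  3.8]
t 63.4917
wide seen [  0.415  -0.282 -17.53   65.823  86.748]
gaps y,x 0.0558 0.0197
carried gap 0.0197
try 0 0 z 0.0579 F [-0.5  0.4  2.8]
t 77.8917
```

View pics/case4c.png

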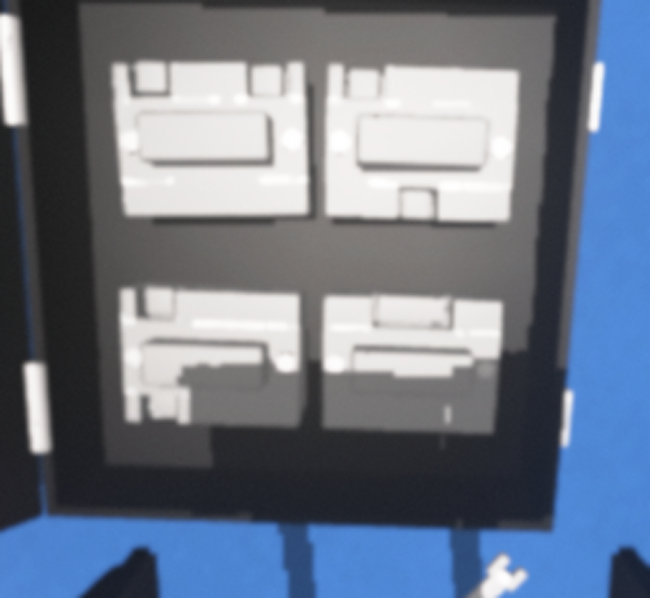

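case4c shows all four caps seated, with the lugs filling their notches: sidepair (210,140), stagger (420,145), endpair (210,355), wide (412,365). t ≈ 78 s and the lid is still open. Now I'll close the lid along its arc with closed fingertips from behind.

Run:
```python
from cap import *
a=np.radians(YAW); ey=np.array([-np.sin(a),np.cos(a)]); H=G+.12*ey; R=down(YAW+90)
def tip(th):
    d=np.array([-np.cos(th),np.sin(th)]); n=np.array([np.sin(th),np.cos(th)])
    if th>np.pi/2: e=.252*d+.008*n; u,z=e[0]+.010,e[1]-.017
    else: e=.235*d+.008*n; u,z=e[0]+.010,e[1]
    return np.array([*(H+u*ey),.08+z])
claw.close_gripper(20)
robot.move_linear(np.array([.53,.10,.45]),feed=.3)
s=tip(2.05)+np.array([0,.04,0]); robot.movep(np.array([s[0],s[1],.45]),R)
print('down',robot.move_linear(s,feed=.15,until_force=6))
F0=np.array(robot.get_ft_force())
for th in [*np.arange(2.05,0.05,-.1),.05,0.,-.015]:
    hit=robot.move_linear(tip(th),feed=.12,until_force=30); dF=np.array(robot.get_ft_force())-F0
    print(round(th,2),hit,dF.round(1),np.round(np.array(robot.get_tcp_pos())-tip(th),3)[2])
    if hit: break
p=robot.get_tcp_pos(); robot.move_linear(np.array([p[0],p[1],.30]),feed=.2)
shot('top','top4'); print(robot.get_time_s())
```

```text
down False
2.05 False [-0.2 -0.5 -0.8] 0.001
1.95 False [-0.5 -0.5 -1.8] 0.001
1.85 False [ 0.3  0.1 -0.4] 0.0
1.75 False [ 0.1 -0.5 -0.8] 0.0
1.65 False [ 1.  -0.3 -0.9] 0.0
1.55 False [-0.3 -0.1 -0.5] 0.0
1.45 False [ 0.4  0.1 -1.6] -0.0
1.35 False [-0.4 -0.2 -0.8] -0.0
1.25 False [-0.3 -0.1 -1.6] -0.0
1.15 False [ 0.1 -0.3 -0.1] -0.0
1.05 False [-0.2 -0.3 -1.8] -0.0
0.95 False [-0.1 -0.8  0. ] -0.001
0.85 False [-0.  -0.1 -0.5] -0.001
0.75 False [ 0.8 -0.3 -1.2] -0.001
0.65 False [-0.3 -0.2 -1.1] -0.001
0.55 False [-0.  -0.6 -0.6] -0.001
0.45 False [-0.3  0.1 -0.2] -0.001
0.35 False [-0.1 -0.1 -1.4] -0.001
0.25 False [-0.5 -0.5 -1.4] -0.0
0.15 False [ 0.2 -0.5 -0.4] -0.0
0.05 False [ 0.2 -0.3 -1.6] -0.0
0.0 False [ 1.1 -0.7  1.3] 0.001
-0.01 False [-7.9  0.  16.6] 0.004
93.3833
```

Run:
```python
from h import *
robot.movep(np.array([.45,-.12,.42]),down(0)); w,_=shot('wrist','fin'); t,_=shot('top','top5')
a=cv2.resize(t[60:300,140:480],None,fx=2.2,fy=2.2,interpolation=cv2.INTER_CUBIC); cv2.imwrite('pics/top5c.png',a)
```

```text
(no output)
```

View pics/top5c.png

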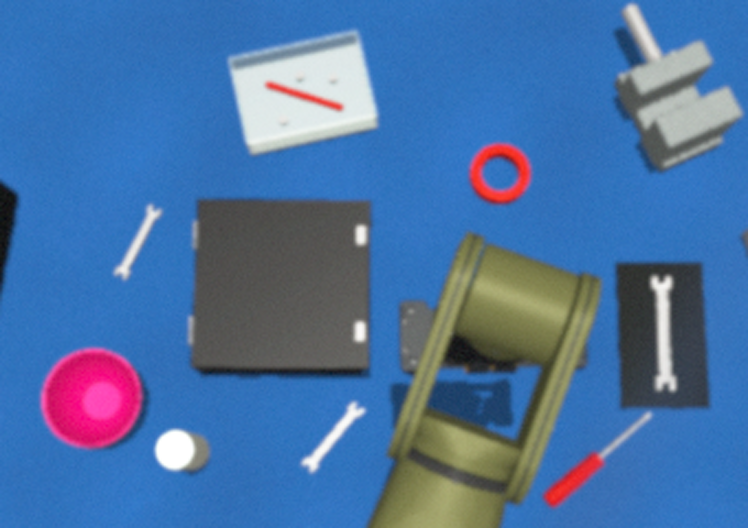

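View pics/fin.png

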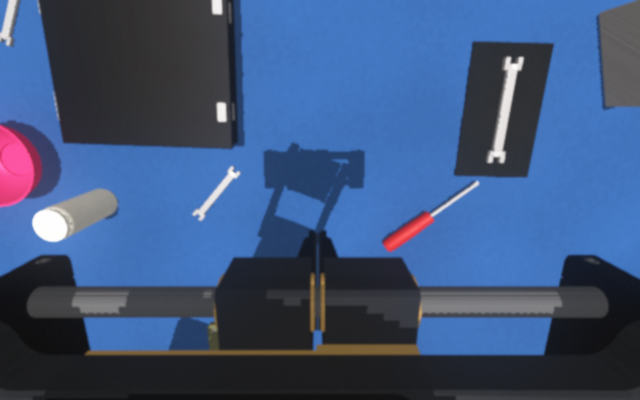

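The lid lies flat over the case at (283,287) in the crop, and fingertip contact put it at 88 mm, so it is fully shut. No caps are left on the bench, the spanner is on the mat at (505,110), and the bystanders haven't moved. Handing in.

```bash
python3 -c "
from h import *
print(ticket.hand_in(), robot.get_time_s())"
```

```text
the job is handed in; nothing more can be done
the job is handed in; nothing more can be done
```

The job is handed in, at about 95 s of the 210 s allowed: all four caps are home on their own halves, the spanner lies wholly on the mat, the lid is shut and the bystanders look unmoved in the final pictures, but hand-in gave no verdict.

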